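# Swing the arc lamp over the culture dish and start it with the ignition key

### The job

Expose the culture dish on the lamp stand: swing the arc lamp round on its clicking swivel until it has clicked in straight above the dish. Then strike the arc with the ignition key on the supply: turn it clockwise all the way to start, hold it there for a good second, and let it spring back to run, where it stays with the lamp still above the dish. Never strike the arc with the lamp anywhere but above the dish, and do not disturb the samples or the tape roll on the supply.

Things in the scene. Friction and masses are not known exactly. Their poses are not given: they have to be found in the camera images.
- lamp_stand: Fixed exposure stand, grey foot 268 x 236 mm. Origin: on the bench, on the vertical swivel axis near the back of the foot; +x to the back, z up. In front of the column a plate, its top 24 mm above the bench, has three round 66 mm recesses, 3 mm deep, their centres 150 mm from the swivel axis at (x, y) = (-130, 75), (-150, 0), (-130, -75) mm. Column, arm and lamp house reach 172 mm above the bench.
- lamp_handle (a point): Middle of the round black upright handle on top of the lamp house, on the lamp's vertical axis 150 mm from the swivel axis: 24 mm across, 38 mm tall (177 to 215 mm above the bench; this point at 196 mm). It turns freely on its own pin, so a firm grip need not turn with the arm. Axes as the arm: -x points away from the column.
- lamp_swivel (a joint): Angle of the lamp arm about the swivel axis (rad), growing counter-clockwise from above; at 0 it points to -x of lamp_stand. It clicks in every 15 degrees (0.262 rad) from -75 to +45 degrees; the recesses are at -30, 0, +30 degrees. Starts parked at about -75 or -60 degrees, on the robot's left. Some 4 N at the handle takes it over a click; let go within 6 degrees of a click, it pulls itself in.
- lamp_aim (a point): Centre of the lamp's window, 40 mm wide snout that looks straight down, 106 mm above the bench, 150 mm from the swivel axis.
- sample_dish: The culture dish: flat, lidded, round, 58 mm in diameter and 14 mm tall, loose in one of the three recesses (which one varies). Origin: centre of its underside.
- sample_cup: Another sample: clear open plastic cup, 64 mm across, 71 mm tall, loose in another recess. Origin: centre of its underside. Leave it alone.
- sample_bottle: Another sample: small reagent bottle with a light cap, 48 mm across, 76 mm tall, loose in the third recess. Origin: centre of its underside. Leave it alone.
- lamp_supply: Fixed grey lamp supply, a console 190 mm deep, 150 mm wide, 90 mm high, to the right of the stand. Origin: on the bench under its centre; its front faces its own -x. The front part of the top slopes down towards the front at 20 degrees and carries the ignition key; the back 65 mm is level and holds a tape roll.
- ignition_key (a joint): Angle of the key (rad), growing clockwise as one looks at the panel: 0 off (starts within 0.05 of it), 0.70 run, 1.25 start (a firm stop). From off to run light friction, 0.01 N m, holds it where it is left. Beyond run a spring pushes it back, 0.04 N m at run to 0.07 N m at start; let go there, it returns to within 0.03 of run in about 0.1 s and stays.
- key_lock (a point): Centre of the lock's bezel face, on the key's axis (fixed). z: out of the panel along the key's axis, leaning 20 degrees from vertical towards the supply's front; x: up the slope; y: to the left along the panel. The bezel is 32 mm wide and 7 mm high; three engraved lines round it mark off (up the slope), run and start.
- key_grip (a point): Where to pinch the key: centre of its black moulded bow, 29 mm out from key_lock along its z. The bow is 10 mm thick (along this y), 32 mm wide (x) and 26 mm tall (z, the key's axis), its end 43 mm above the bezel. These axes turn with the key.
- tape_roll: Roll of beige tape, 73 mm across, 19 mm tall, lying loose on the level back of the supply. Origin: centre of its underside. Leave it alone.
Things that resemble listed ones, but are neither listed nor needed, are in the scene too. What is shaped like the sample_dish but black is not meant.

How it is judged:
By the outcome, as a careful person would: the job done as asked, in the order asked, and still so for the second after the job is handed in, with the robot touching nothing.
It also fails if it takes over 59 s, if anything falls off the work surface, if the arm or the gripper's body presses on something with over 40 N, if the wrist force passes 120 N, or if a joint passes its speed limit or range.

### The arm

A 6-joint arm with a two-finger parallel gripper is mounted at the origin on a cart in front of the work surface, level with it; the furniture and walls round the work are solid. World frame = base frame: x ahead of the robot, y to its left, z up, the work surface at z = 0. Lengths are in m, angles in degrees, forces in N, time in s.
With the tool pointing down it reaches from about 0.25 to 0.725 m from the base axis. Payload 9.7 kg.
Tool frame: the origin (TCP) lies on the centre line of the jaws, within the pads' length; the fingertips stand tip_reach ahead of it and the grasp point (between the pads) lies 2 mm behind it (tip_reach is the distance from the TCP to the fingertips, in m); z points along the fingers, y is the direction in which the jaws open and shut (so a half turn about z gives the same grasp; the last joint's range is limited). The gripper opens to 85 mm and grips with 20 to 120 N. Pads are 22 mm wide; open, the fingers measure 114 mm over their backs; the gripper's body (76 mm by 85 mm) begins 54 mm behind the grasp point. The pads swing forward as they close: fully open they stand 13 mm farther back than shut.
Start: joints at [-67.895, 4.979, 10.078, 95.1, 0, 90], TCP at [0.207, -0.51, 0.248] pointing down, gripper open.
Joint ranges: [-179.16, 179.16], [-48.56, 103.87], [-65.8, 70.77], [-126.05, 130.52], [-82.76, 87.17], [-180, 180]. Speed limits (degrees/s): [127.2, 127.2, 147.25, 180, 180, 180].

### API

Orientations are given as [roll, pitch, yaw] about the fixed x, y, z axes, in that order (R = Rz(yaw) Ry(pitch) Rx(roll)).
In Python, from workcell import get_obs, camera, calibration, job_done, tip_reach gives the robot as it stands.
- The arm moves only by the tool apply_moves, never from a script. Its argument "rows" is a list of rows, each a list of 7 numbers: the shift along the world's x, y, z in mm, then the turn, a rotation vector about the world's x, y, z in degrees, then the closure, from 0 (fully open) to 1 (shut). A call has 1 to 20 rows; each row shifts and turns the commanded pose from where the row before left it; what a row does not reach is not made up. A row lasts 1/8 s, in which the tool goes at most 62.5 mm and 10.7 degrees, less where a joint would pass 70% of its speed; a pose out of reach is approached as far as the arm can. A call with a gripper value outside its range is refused whole. The fingers move at their own pace and stop on an object; "grip_force" is the grip in N (left out, the last holds). Time passes only in rows, so rows that do not move let the fingers close. It gives the time, the measured TCP pose, the force and the opening at its end, in the units of the state.
- get_obs(): the state, without advancing time (a new reading comes with each control period).
- camera(name): name is "scene" or "top"; returns the picture (384x512x3 uint8, red, green, blue); there is no depth.
- calibration(name): a dict with "intrinsics" (3x3 intrinsics, pixels), "T" (4x4, takes a point from camera to world coordinates). Camera axes: x right, y down, z forward; pixel columns grow to the right and rows downward; lengths in m; the calibration is good to about 2 mm. A picture is of the moment at which its call begins. calibration takes no time and is no camera call.
- job_done(): hands the job in, once; it reports no verdict.
The state is a dict: "time": time; "q": joint angles; "qd": joint speeds; "joint_efforts": joint torques, N m; "ee_pos": TCP position; "tcp_rot": TCP orientation; "wrist_force": force on the tool from outside, world axes, zero at the start; "torque": the same for the moment, N m; "opening": finger opening in m.
Only numpy, scipy, OpenCV 4.12 (cv2) and the standard library are available. Lean on these libraries where they do the work, as an engineer would, in place of code of your own. Each camera call takes 0.05 s, during which the arm holds its last target.

## Working session

There is one attempt and no reset: what is moved stays moved. The work goes in short steps, Python scripts to look and compute and a tool call to move; the robot and the scene stay as the last step left them, time stands still between calls to the robot, and variables do not carry over. Pictures are saved under pics/ and viewed, and the job is handed in when it is done.

Besides the shell and the picture viewer there is one more tool, called after "Request:" as name(argument=value, ...), one argument or row to a line, values as JSON. apply_moves: Moves the arm, as the interface text tells. Its arguments: {"type":"object","properties":{"rows":{"type":"array","items":{"type":"array","items":{"type":"number"}}},"grip_force":{"type":"number"}},"required":["rows"]}

```bash
mkdir -p pics; ls
python3 - <<'E'
from workcell import *
import cv2,numpy as np
print(get_obs(),tip_reach)
for n in("scene","top"):
    im=camera(n); cv2.imwrite(f"pics/{n}0.png",im[:,:,::-1]); c=calibration(n); print(n,c["intrinsics"],np.round(c["T"],4))
E
```

```text
pics
{'time': 0.0, 'q': array([-6.78960198e+01,  5.01265648e+00,  1.00311388e+01,  9.50994104e+01,
        8.40474390e-04,  9.00010306e+01]), 'qd': array([-0.04645242, -0.04486355, -0.0785215 , -0.03879007, -0.02877305,
        0.03594359]), 'joint_efforts': array([-1.99770700e-03, -5.20377374e+01,  4.64811337e+01,  1.59183552e-02,
       -6.51638879e-05, -3.27740565e-06]), 'ee_pos': array([ 0.20687866, -0.50936873,  0.24753843]), 'tcp_rot': array([-1.79919072e+02, -8.39017805e-04,  2.21029484e+01]), 'wrist_force': array([ 0.42243934, -0.9477149 , -0.96397722]), 'torque': array([-0.03357283,  0.04622337, -0.05316713]), 'opening': 0.0854505768007315} 0.017
scene [[492.5825773    0.         257.71383836]
 [  0.         492.5825773  189.49523841]
 [  0.           0.           1.        ]] [[-0.9933 -0.0847  0.0782  0.471 ]
 [-0.1145  0.6452 -0.7554  0.7735]
 [ 0.0135 -0.7593 -0.6506  0.8877]
 [ 0.      0.      0.      1.    ]]
top [[399.01421518   0.         267.59883784]
 [  0.         399.01421518 191.81445619]
 [  0.           0.           1.        ]] [[ 0.0435 -0.9784  0.2023  0.4039]
 [-0.999  -0.0419  0.0123 -0.0858]
 [-0.0035 -0.2026 -0.9792  0.9792]
 [ 0.      0.      0.      1.    ]]
```

View pics/scene0.png

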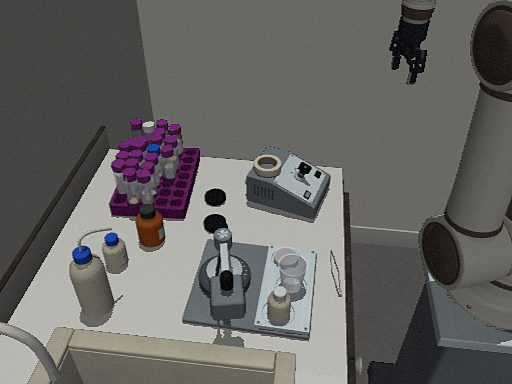

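View pics/top0.png

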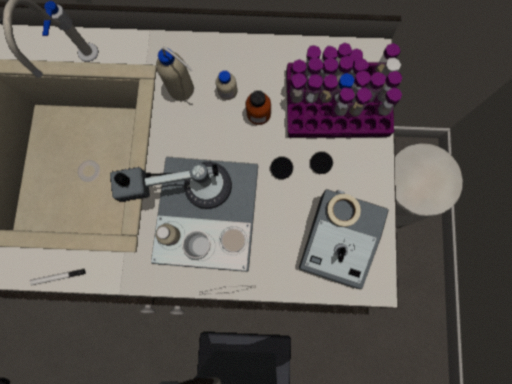

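Run:
```python
import cv2,numpy as np
a=cv2.imread("pics/top0.png");b=cv2.imread("pics/scene0.png")
cv2.imwrite("pics/t1.png",cv2.resize(a[145:285,100:260],None,fx=5,fy=5*.85,interpolation=3)[:600])
cv2.imwrite("pics/t2.png",cv2.resize(a[185:295,290:395],None,fx=5,fy=5,interpolation=3))
cv2.imwrite("pics/s1.png",cv2.resize(b[220:340,180:330],None,fx=5,fy=5,interpolation=3))
cv2.imwrite("pics/s2.png",cv2.resize(b[140:225,235:340],None,fx=7,fy=7,interpolation=3))
```

```text
(no output)
```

View pics/t1.png

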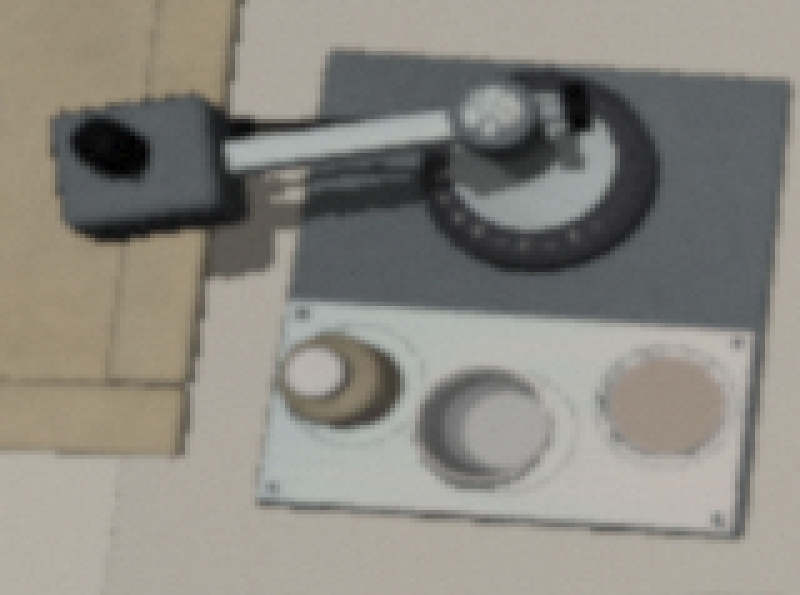

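View pics/t2.png

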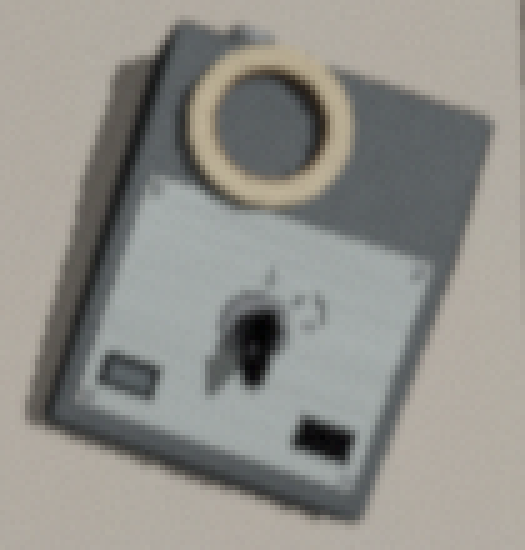

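View pics/s1.png

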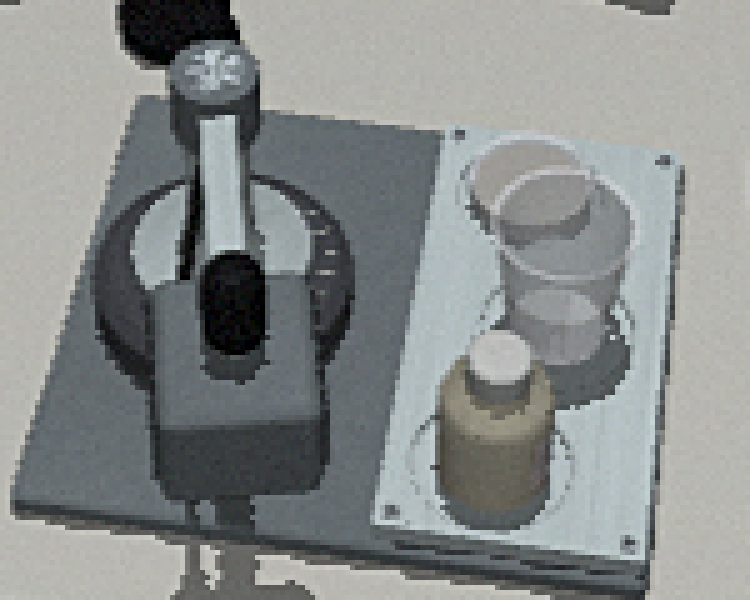

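View pics/s2.png

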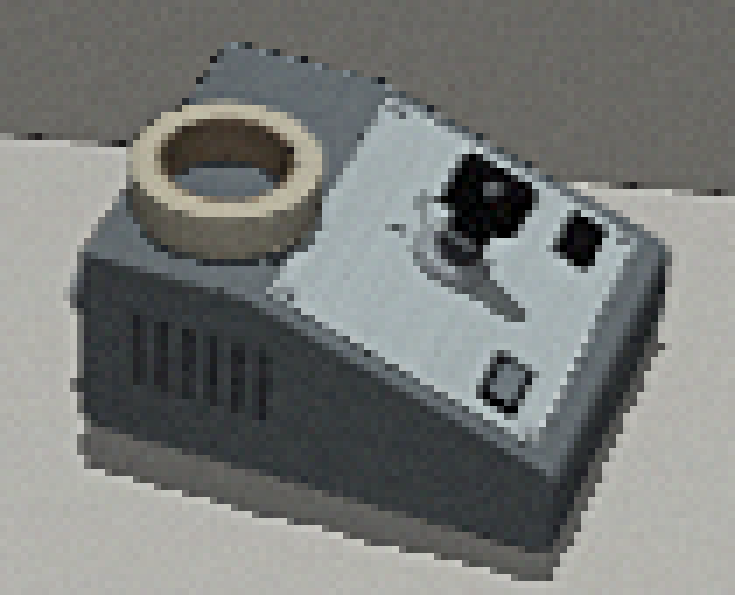

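```bash
cat > h.py <<'E'
from workcell import calibration
import numpy as np,cv2
C={n:calibration(n) for n in("scene","top")}
def ray(n,p):
    K=C[n]["intrinsics"];T=C[n]["T"]
    d=T[:3,:3]@np.linalg.inv(K)@np.array([p[0],p[1],1.]);return T[:3,3],d/np.linalg.norm(d)
def onz(n,p,z):
    o,d=ray(n,p);return o+d*(z-o[2])/d[2]
def tri(pt,ps):
    A=np.zeros((3,3));b=np.zeros(3);L=[ray("top",pt),ray("scene",ps)]
    for o,d in L:
        M=np.eye(3)-np.outer(d,d);A+=M;b+=M@o
    X=np.linalg.solve(A,b);return X,[np.linalg.norm((np.eye(3)-np.outer(d,d))@(X-o)) for o,d in L]
def proj(n,X):
    K=C[n]["intrinsics"];T=np.linalg.inv(C[n]["T"]);c=K@(T[:3,:3]@np.asarray(X)+T[:3,3]);return c[:2]/c[2]
t1=lambda x,y:((x+.5)/5-.5+100,(y+.5)/4.25-.5+145)
t2=lambda x,y:((x+.5)/5-.5+290,(y+.5)/5-.5+185)
s1=lambda x,y:((x+.5)/5-.5+180,(y+.5)/5-.5+220)
s2=lambda x,y:((x+.5)/7-.5+235,(y+.5)/7-.5+140)
E
python3 - <<'E'
from h import *
np.set_printoptions(precision=4,suppress=True)
P=[onz("top",t1(*p),.024)for p in((288,303),(757,330),(742,535),(258,503))]
for p in P:print(p)
P=np.array(P);print("edges",np.linalg.norm(np.roll(P,-1,0)-P,axis=1))
for a,b in((0,1),(3,2)):d=P[b]-P[a];print(np.degrees(np.arctan2(d[0],-d[1])))
Ps=[onz("scene",s1(*p),.024)for p in((372,525),(442,128),(685,165),(650,560))];print("scene plate",np.array(Ps))
print("dish",onz("top",t1(667,404),.035),onz("scene",s1(533,185),.035))
print("swivel cap",tri(t1(490,105),s1(213,70)))
# handle
print("handle top",tri(t1(98,140),s1(233,268)),"bottom",tri(t1(125,155),s1(234,345)))
for n,p in(("tl",(180,18)),("tr",(495,122)),):print(n,onz("top",t2(*p),.09))
print("scr", [tri(t2(*a),s2(*b)) for a,b in(((155,187),(283,297)),((420,272),(402,110)),((85,397),(533,437)))])
print("bezel mark off",tri(t2(270,280),s2(395,228)))
print("bow tip",tri(t2(257,347),s2(493,188)))
print("tape",onz("top",t2(270,125),.109),onz("scene",s2(228,155),.109))
E
```

```text
[0.5304 0.1902 0.024 ]
[ 0.5247 -0.0371  0.024 ]
[ 0.4106 -0.036   0.024 ]
[0.4181 0.1932 0.024 ]
edges [0.2274 0.1141 0.2293 0.1123]
-1.4255470721198353
-1.8691921313391309
scene plate [[ 0.5338  0.1927  0.024 ]
 [ 0.5272 -0.03    0.024 ]
 [ 0.4115 -0.021   0.024 ]
 [ 0.4204  0.1952  0.024 ]]
dish [0.4803 0.0026 0.035 ] [0.4815 0.0103 0.035 ]
swivel cap (array([0.6154, 0.0753, 0.159 ]), [np.float64(0.00030001819072550276), np.float64(0.0003000181907255437)])
handle top (array([0.5803, 0.2195, 0.2102]), [np.float64(0.0012754460310178133), np.float64(0.0012754460310177341)]) bottom (array([0.5813, 0.2228, 0.1713]), [np.float64(0.00047528962603390326), np.float64(0.0004752896260339199)])
tl [ 0.6016 -0.2063  0.09  ]
tr [ 0.5597 -0.3487  0.09  ]
scr [(array([ 0.5261, -0.1973,  0.0816]), [np.float64(0.0012890462676649929), np.float64(0.0012890462676650772)]), (array([ 0.4913, -0.3161,  0.083 ]), [np.float64(0.00014133953706208793), np.float64(0.00014133953706230826)]), (array([ 0.4316, -0.171 ,  0.0474]), [np.float64(0.0006595632428155686), np.float64(0.0006595632428154892)])]
bezel mark off (array([ 0.4875, -0.2506,  0.0757]), [np.float64(0.0018541615142328577), np.float64(0.0018541615142328757)])
bow tip (array([ 0.454 , -0.2392,  0.1075]), [np.float64(0.00028687693308149026), np.float64(0.0002868769330814563)])
tape [ 0.5508 -0.244   0.109 ] [ 0.553  -0.2443  0.109 ]
```

Run:
```python
from h import *
np.set_printoptions(precision=4,suppress=True)
yaw=np.radians(-16.2);a=np.radians(20)
xs=np.array([np.cos(yaw),np.sin(yaw),0]);z=np.array([0,0,1.])
up=xs*np.cos(a)+z*np.sin(a); n=-xs*np.sin(a)+z*np.cos(a); yl=np.array([-np.sin(yaw),np.cos(yaw),0])
back=(onz("top",t2(180,18),.09)+onz("top",t2(495,122),.09))/2
e=back-.065*xs
i2t=lambda p:((p[0]-290+.5)*5-.5,(p[1]-185+.5)*5-.5)
i2s=lambda p:((p[0]-235+.5)*7-.5,(p[1]-140+.5)*7-.5)
# scene: panel screw check
print("e",e,"scr on panel",[float((p-e)@n) for p in np.array([[.5261,-.1973,.0816],[.4913,-.3161,.083],[.4316,-.171,.0474]])])
for s in(.04,.045,.05,.055,.06,.065):
    B=e-up*s+n*.007
    print(s,B,"bez",i2t(proj("top",B)),i2s(proj("scene",B)),"end",i2t(proj("top",B+n*.043)),i2s(proj("scene",B+n*.043)))
# dark blob masks
for nm,(x0,x1,y0,y1) in(("top",(325,355,235,270)),("scene",(290,315,158,180))):
    im=cv2.imread(f"pics/{nm}0.png")[y0:y1,x0:x1].max(2);m=(im<50).astype(np.uint8)
    k,l,st,ce=cv2.connectedComponentsWithStats(m)
    for j in range(1,k):
        if st[j,4]>10:
            c=ce[j]+[x0,y0];print(nm,st[j],c,(i2t if nm=="top" else i2s)(c))
```

```text
e [ 0.5182 -0.2594  0.09  ] scr on panel [-0.004549371205985232, -0.003140061728544195, -0.0031397380445723597]
0.04 [ 0.4799 -0.2482  0.0829] bez (np.float64(267.8886805345256), np.float64(291.51097814798163)) (np.float64(420.91927292175166), np.float64(219.6471832555896)) end (np.float64(275.3397311461806), np.float64(317.0941088029863)) (np.float64(465.588002196684), np.float64(143.3995993345848))
0.045 [ 0.4753 -0.2469  0.0812] bez (np.float64(264.2040440241878), np.float64(301.8154163558152)) (np.float64(432.4296561437871), np.float64(226.34638579814754)) end (np.float64(271.4644653673731), np.float64(327.8891468516049)) (np.float64(477.3838778742672), np.float64(150.2463367982402))
0.05 [ 0.4708 -0.2456  0.0795] bez (np.float64(260.5258301879469), np.float64(312.10189294160796)) (np.float64(443.9441350252743), np.float64(233.0479720712623)) end (np.float64(267.59629120565717), np.float64(338.6644303128757)) (np.float64(489.1840519517307), np.float64(157.09556920303444))
0.055 [ 0.4663 -0.2443  0.0778] bez (np.float64(256.8540222474219), np.float64(322.3704548277044)) (np.float6
[... 288 characters left out ...]
loat64(466.9853885136935), np.float64(246.45830090009187)) end (np.float64(259.8811400110814), np.float64(360.1559499788952)) (np.float64(512.7973047077069), np.float64(170.80152429294404))
0.065 [ 0.4573 -0.2417  0.0743] bez (np.float64(249.5295572316992), np.float64(342.8540213744172)) (np.float64(478.51216749806457), np.float64(253.1670460035366)) end (np.float64(256.03412429431455), np.float64(370.8722939425125)) (np.float64(524.6103880912093), np.float64(177.65824970899942))
top [12 12  9 15 86] [340.7209 253.1395] (np.float64(255.60465116279073), np.float64(342.6976744186046))
scene [  8   4  13  16 118] [303.5932 169.2034] (np.float64(483.1525423728812), np.float64(207.4237288135594))
```

Run:
```python
import cv2,numpy as np
a=cv2.imread("pics/top0.png");b=cv2.imread("pics/scene0.png")
A=cv2.resize(a[228:272,322:362],None,fx=10,fy=10,interpolation=0)
B=cv2.resize(b[152:192,285:325],None,fx=10,fy=10,interpolation=0)
A=cv2.copyMakeBorder(A,0,440-A.shape[0],0,0,0);B=cv2.copyMakeBorder(B,0,440-B.shape[0],0,0,0)
cv2.imwrite("pics/k.png",cv2.convertScaleAbs(np.hstack([A[:440,:390],B]),alpha=1.5))
```

```text
(no output)
```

View pics/k.png

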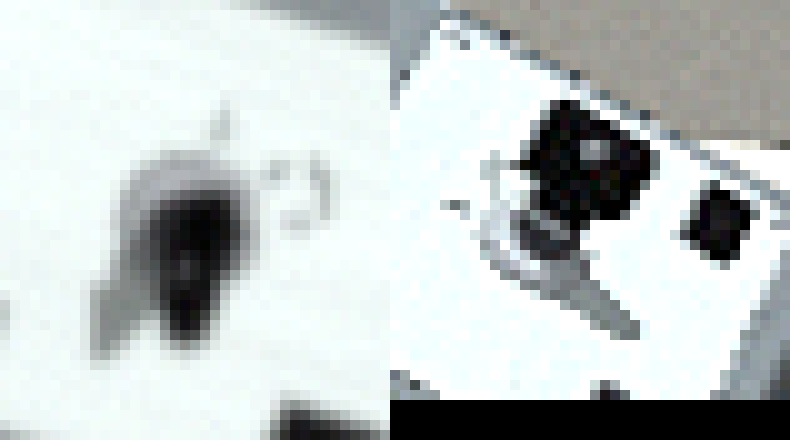

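Request:
apply_moves(
  rows=[
    [0,0,25,0,0,0,0],
    [0,10,25,0,0,0,0],
    [10,20,0,0,0,0,0],
    [20,40,0,0,0,0,0],
    [20,40,0,0,0,0,0],
    [20,40,0,0,0,0,0],
  ],
  grip_force=40,
)

```text
time: 0.85
ee_pos: [0.2774, -0.3575, 0.2971]
tcp_rot: [-179.9, 0.0, 22.1]
wrist_force: [0.7, 0.2, 0.6]
opening: 0.0853
```

Run:
```python
from workcell import *
o=get_obs();print(o['time'],o['q'],o['ee_pos'],o['tcp_rot'])
from h import *
print(tri(t2(256,343),s2(493,194)))
```

```text
0.85 [-5.21988326e+01 -6.82354962e+00  3.93518377e+00  1.00826037e+02
  1.08560295e-02  1.05700606e+02] [ 0.27741501 -0.35754338  0.29713641] [-1.79932270e+02  7.76201540e-03  2.21005591e+01]
(array([ 0.45480562, -0.23913555,  0.10490707]), [np.float64(0.0007436163035020655), np.float64(0.0007436163035020225)])
```

Request:
apply_moves(
  rows=[
    [19,36,0,0,0,6,0],
    [19,36,0,0,0,6,0],
    [19,36,0,0,0,6,0],
    [19,36,0,0,0,6,0],
    [19,36,0,0,0,6,0],
    [19,36,0,0,0,6,0],
    [19,36,0,0,0,6,0],
    [19,36,0,0,0,6,0],
    [19,36,0,0,0,6,0],
    [19,36,0,0,0,6,0],
    [19,36,0,0,0,6,0],
    [19,36,0,0,0,6,0],
    [19,36,0,0,0,6,0],
    [19,36,0,0,0,6,0],
    [19,36,0,0,0,6,0],
    [19,36,0,0,0,0,0],
    [0,0,-20,0,0,0,0.2],
    [0,0,0,0,0,0,0.2],
  ],
)

```text
time: 3.1
ee_pos: [0.5799, 0.217, 0.2756]
tcp_rot: [-179.7, -0.0, 112.2]
wrist_force: [0.7, -0.0, 0.3]
opening: 0.0681
```

Run:
```python
from workcell import *
import cv2,numpy as np
from h import *
o=get_obs();print(o['time'],o['q'],o['ee_pos'],o['tcp_rot'])
a=camera("top");b=camera("scene")
A=cv2.resize(a[130:230,90:220,::-1],None,fx=3,fy=3,interpolation=2);B=cv2.resize(b[200:330,160:290,::-1],None,fx=3,fy=3,interpolation=2)
A=cv2.copyMakeBorder(A,0,90,0,0,0)
cv2.imwrite("pics/l1.png",np.hstack([A,B]))
```

```text
3.1 [ 2.05184544e+01  1.60350859e+01  2.58625916e+01  1.00087079e+02
 -7.00384835e-04  8.83552691e+01] [0.57991885 0.2170322  0.27557966] [-1.79740513e+02 -6.75017136e-03  1.12163172e+02]
```

View pics/l1.png

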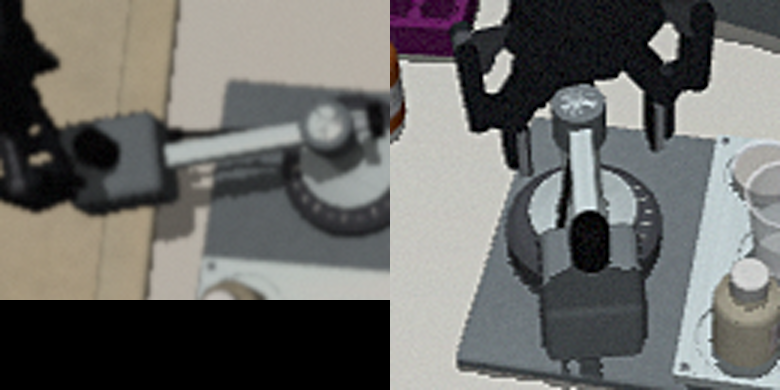

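Request:
apply_moves(
  rows=[
    [1,3,-25,0,0,0,0.3],
    [0,0,-25,0,0,0,0.3],
    [0,0,-18,0,0,0,0.3],
    [0,0,-9,0,0,0,0.3],
    [0,0,0,0,0,0,0.3],
  ],
)

```text
time: 3.82
ee_pos: [0.5818, 0.2191, 0.2017]
tcp_rot: [180.0, -0.0, 112.1]
wrist_force: [-0.7, 0.7, -0.2]
opening: 0.0595
```

Run:
```python
from workcell import *
import cv2,numpy as np
from h import *
print([(n,proj(n,get_obs()['ee_pos'])) for n in C])
a=camera("top");b=camera("scene")
A=cv2.resize(a[130:230,90:220,::-1],None,fx=3,fy=3,interpolation=2);B=cv2.resize(b[200:330,160:290,::-1],None,fx=3,fy=3,interpolation=2)
A=cv2.copyMakeBorder(A,0,90,0,0,0)
cv2.imwrite("pics/l2.png",np.hstack([A,B]))
```

```text
[('scene', array([226.23392779, 276.24451504])), ('top', array([121.09444184, 177.21903143]))]
```

View pics/l2.png

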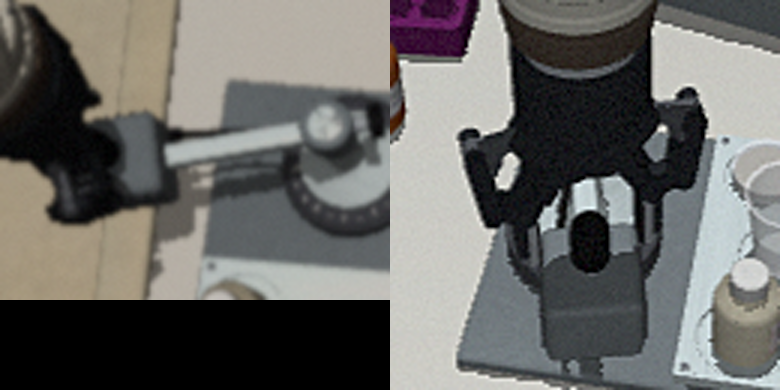

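Request:
apply_moves(
  rows=[
    [0,0,0,0,0,0,0.5],
    [0,0,0,0,0,0,0.6],
    [0,0,0,0,0,0,0.7],
    [0,0,0,0,0,0,0.8],
    [0,0,0,0,0,0,0.8],
  ],
  grip_force=50,
)

```text
time: 4.55
ee_pos: [0.582, 0.2194, 0.2017]
tcp_rot: [180.0, -0.0, 112.1]
wrist_force: [-1.6, -1.0, 4.3]
opening: 0.0226
```

Run:
```python
import numpy as np
S=np.array([617,74.]);H=np.array([581.5,220.])
print(np.linalg.norm(H-S))
from workcell import *
o=get_obs();print(o['wrist_force'],o['torque'],o['opening'],o['ee_pos'])
```

```text
150.25395169512183
[-1.55309178 -0.99501635  4.27777219] [-0.16055514  0.31451222  0.02954374] 0.022618672744132342 [0.58196636 0.2194139  0.2016712 ]
```

Run:
```python
import numpy as np
t=np.radians(103.35+5*np.arange(0,23));p=150*np.c_[np.cos(t),np.sin(t)]
r=np.round(p,0);d=np.diff(r,axis=0).astype(int);print(d.tolist(),r[-2]+[616.6,73.5])
```

```text
[[-12, -4], [-12, -4], [-12, -6], [-11, -7], [-11, -7], [-10, -9], [-9, -9], [-8, -10], [-8, -11], [-6, -12], [-5, -12], [-5, -12], [-3, -13], [-2, -13], [-1, -13], [0, -13], [2, -13], [2, -13], [4, -12], [4, -12], [6, -12], [7, -11]] [484.6   2.5]
```

Request:
apply_moves(
  rows=[
    [-12,-4,0,0,0,0,0.8],
    [-12,-4,0,0,0,0,0.8],
    [-12,-6,0,0,0,0,0.8],
    [-11,-7,0,0,0,0,0.8],
    [-11,-7,0,0,0,0,0.8],
    [-10,-9,0,0,0,0,0.8],
    [-9,-9,0,0,0,0,0.8],
  ],
)

```text
time: 5.42
ee_pos: [0.5042, 0.1743, 0.2016]
tcp_rot: [179.9, -0.2, 112.2]
wrist_force: [-0.5, 7.7, 6.3]
opening: 0.0223
```

Request:
apply_moves(
  rows=[
    [-8,-10,0,0,0,0,0.8],
    [-8,-11,0,0,0,0,0.8],
    [-6,-12,0,0,0,0,0.8],
    [-5,-12,0,0,0,0,0.8],
    [-5,-12,0,0,0,0,0.8],
    [-3,-13,0,0,0,0,0.8],
    [-2,-13,0,0,0,0,0.8],
  ],
)

```text
time: 6.3
ee_pos: [0.4658, 0.0902, 0.2016]
tcp_rot: [-179.9, -0.1, 112.1]
wrist_force: [-8.8, 2.2, 8.9]
opening: 0.0228
```

Request:
apply_moves(
  rows=[
    [-1,-13,0,0,0,0,0.8],
    [0,-13,0,0,0,0,0.8],
    [2,-13,0,0,0,0,0.8],
    [2,-13,0,0,0,0,0.8],
    [4,-12,0,0,0,0,0.8],
    [4,-12,0,0,0,0,0.8],
    [6,-12,0,0,0,0,0.8],
    [0,0,0,0,0,0,0.8],
  ],
)

```text
time: 7.3
ee_pos: [0.4833, 0.0009, 0.2016]
tcp_rot: [-179.8, 0.0, 112.0]
wrist_force: [-8.0, -3.8, 9.1]
opening: 0.0227
```

Run:
```python
from workcell import *
o=get_obs();print(o['wrist_force'],o['torque'],o['opening'],o['ee_pos'],o['q'])
```

```text
[-7.97847358 -3.83442882  9.13465756] [-0.69883625  1.70072494  0.00941437] 0.02272736399520736 [0.48333949 0.00088792 0.20158132] [ 0.1670834  -4.70447085 -4.80443962 90.04832689 -0.11150828 68.14806158]
```

Request:
apply_moves(
  rows=[
    [0,0,0,0,0,0,0.5],
    [0,0,0,0,0,0,0.3],
    [0,0,0,0,0,0,0.3],
    [0,0,20,0,0,0,0.3],
    [0,0,35,0,0,0,0.3],
    [0,0,40,0,0,0,0.3],
    [0,-40,0,0,0,10,0.3],
    [0,-50,0,0,0,10,0.3],
    [0,-50,0,0,0,10,0.3],
    [0,-50,0,0,0,10,0.3],
    [0,-50,0,0,0,10,0.3],
  ],
)

```text
time: 8.68
ee_pos: [0.4848, -0.239, 0.2962]
tcp_rot: [180.0, 0.0, 162.4]
wrist_force: [0.7, 2.1, -0.2]
opening: 0.0591
```

Run:
```python
from workcell import *
import cv2,numpy as np
from h import *
o=get_obs();print(o['wrist_force'],o['ee_pos'],o['tcp_rot'])
a=camera("top");b=camera("scene")
cv2.imwrite("pics/top2.png",a[:,:,::-1]);cv2.imwrite("pics/scene2.png",b[:,:,::-1])
A=cv2.resize(a[150:280,140:270,::-1],None,fx=3,fy=3,interpolation=2);B=cv2.resize(b[210:340,190:320,::-1],None,fx=3,fy=3,interpolation=2)
cv2.imwrite("pics/l3.png",np.hstack([A,B]))
```

```text
[ 0.68924676  2.0716952  -0.22165065] [ 0.48480659 -0.23895601  0.29620648] [1.79999920e+02 7.97558625e-03 1.62410996e+02]
```

View pics/l3.png

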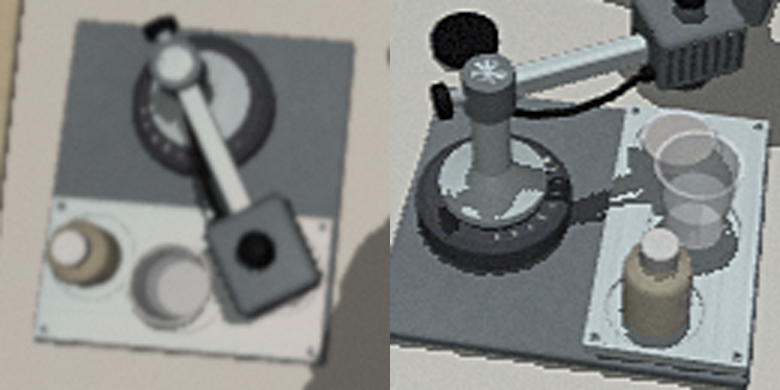

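Run:
```python
from h import *
b=cv2.imread("pics/scene2.png")
pt=(140+255.5/3-.5,150+250.5/3-.5)
for z in(.196,.21):
    h=onz("top",pt,z);d=h[:2]-[.6166,.0738];print(h,np.linalg.norm(d),np.degrees(np.arctan2(d[1],d[0]))%360-180+1.65)
cv2.imwrite("pics/s3.png",cv2.resize(b[170:260,250:350],None,fx=6,fy=6,interpolation=2))
yaw=np.radians(-16.2);a=np.radians(20)
xs=np.array([np.cos(yaw),np.sin(yaw),0]);z=np.array([0,0,1.])
n=-xs*np.sin(a)+z*np.cos(a);up=xs*np.cos(a)+z*np.sin(a)
e=np.array([.5182,-.2594,.09])
B=e-up*.057+n*.007;print("lock",B,"grip",B+.029*n,"n",n)
```

```text
[0.47956928 0.00467464 0.196     ] 0.15347877132563567 28.418733594963435
[0.47821609 0.00305791 0.21      ] 0.15541734150317685 28.72619710622947
lock [ 0.46446521 -0.2437886   0.0770827 ] grip [ 0.45494046 -0.2410214   0.10433379] n [-0.32843978  0.09542058  0.93969262]
```

View pics/s3.png

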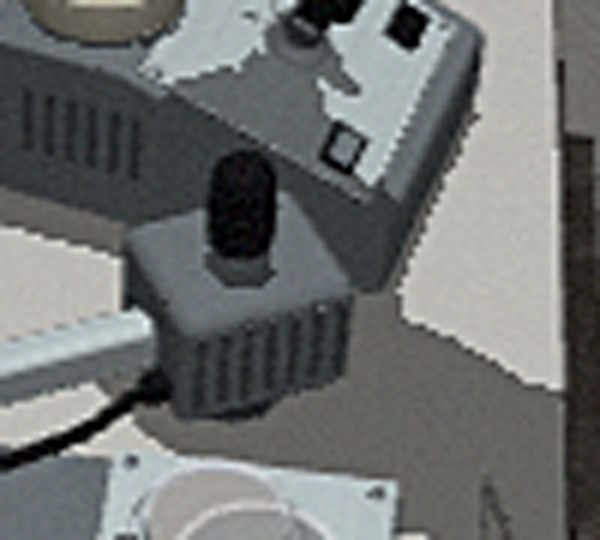

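Request:
apply_moves(
  rows=[
    [-20,3,0,-1.86,-6.4,0,0.4],
    [-20,3,0,-1.86,-6.4,0,0.5],
    [-20,2,0,-1.86,-6.4,0,0.5],
    [0,0,-30,0,0,1.4,0.5],
    [0,0,-40,0,0,0,0.5],
    [0,0,-36,0,0,0,0.5],
    [0,0,0,0,0,0,0.5],
  ],
)

```text
time: 9.65
ee_pos: [0.4238, -0.2282, 0.1876]
tcp_rot: [179.3, 19.7, 163.3]
wrist_force: [-0.2, 0.7, 0.9]
opening: 0.0424
```

```bash
cat > st.py <<'E'
from workcell import *
import cv2,numpy as np
from scipy.spatial.transform import Rotation as Ro
def st():
    o=get_obs();R=Ro.from_euler('xyz',o['tcp_rot'],degrees=True).as_matrix()
    print(o['time'],np.round(o['q'],1),o['ee_pos'],'z',R[:,2],'y',R[:,1]);print(np.round(o['wrist_force'],1),np.round(o['torque'],3),o['opening']);return o,R
E
python3 - <<'E'
from st import *
from h import *
o,R=st()
a=camera("top");b=camera("scene")
A=cv2.resize(a[180:310,280:410,::-1],None,fx=3,fy=3,interpolation=2);B=cv2.resize(b[100:230,230:360,::-1],None,fx=3,fy=3,interpolation=2)
cv2.imwrite("pics/l4.png",np.hstack([A,B]))
E
```

```text
9.65 [-31.4 -24.2 -24.5  70.7   5.6 -13.9] [ 0.42382416 -0.22822626  0.18764598] z [ 0.32711738 -0.08492781 -0.94115965] y [0.28308221 0.95902243 0.01185073]
[-0.2  0.7  0.9] [ 0.042  0.266 -0.009] 0.04242207706108087
```

View pics/l4.png

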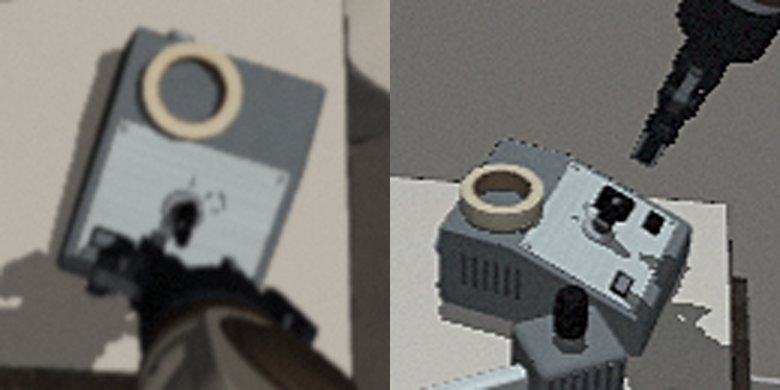

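Request:
apply_moves(
  rows=[
    [8,-3,-21,0,0,0,0.5],
    [8,-3,-21,0,0,0,0.5],
    [8,-3,-20,0,0,0,0.5],
    [5,-2,-14,0,0,0,0.5],
    [2,-1,-6,0,0,0,0.5],
    [0,0,0,0,0,0,0.5],
  ],
  grip_force=20,
)

```text
time: 10.5
ee_pos: [0.4562, -0.2415, 0.1087]
tcp_rot: [179.4, 20.0, 163.4]
wrist_force: [0.4, -0.1, 0.1]
opening: 0.0425
```

Run:
```python
from st import *
from h import *
o,R=st()
a=camera("top");b=camera("scene")
A=cv2.resize(a[200:300,300:380,::-1],None,fx=4,fy=4,interpolation=2);B=cv2.resize(b[120:220,250:350,::-1],None,fx=4,fy=4,interpolation=2)
cv2.imwrite("pics/l5.png",np.hstack([A,B]))
```

```text
10.5 [-30.7 -19.  -29.7  60.    5.4 -13.2] [ 0.45616287 -0.24146072  0.10873375] z [ 0.33079902 -0.08743033 -0.93964246] y [0.28273577 0.95914262 0.01029175]
[ 0.4 -0.1  0.1] [0.059 0.267 0.044] 0.0424758873575042
```

View pics/l5.png

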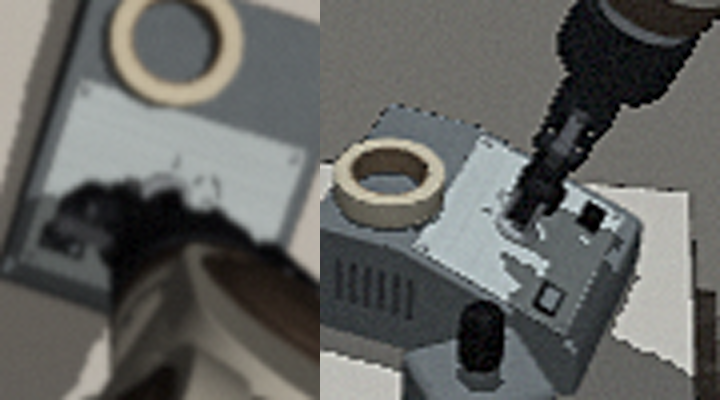

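Request:
apply_moves(
  rows=[
    [0,0,-3,0,0,0,0.6],
    [0,0,0,0,0,0,0.75],
    [0,0,0,0,0,0,0.85],
    [0,0,0,0,0,0,0.95],
    [0,0,0,0,0,0,1],
  ],
  grip_force=30,
)

```text
time: 11.22
ee_pos: [0.4561, -0.2412, 0.1055]
tcp_rot: [179.4, 20.0, 163.4]
wrist_force: [-1.1, 3.5, 2.9]
opening: 0.0094
```

Run:
```python
from st import *
from h import *
o,R=st(); f=o['wrist_force'];print("tool-frame f",R.T@f, "t",R.T@o['torque'])
b=camera("scene")
cv2.imwrite("pics/l6.png",cv2.resize(b[140:210,270:340,::-1],None,fx=7,fy=7,interpolation=2))
```

```text
11.225 [-30.7 -19.  -30.   59.7   5.4 -13.2] [ 0.45605157 -0.24121779  0.10551855] z [ 0.3308787  -0.08706468 -0.93964835] y [0.28245003 0.95922366 0.01058076]
[-1.1  3.5  2.9] [0.573 0.374 0.084] 0.009406833792086908
tool-frame f [ 0.9840879   3.07069367 -3.35966634] t [-0.44368113  0.52188623  0.07829032]
```

View pics/l6.png

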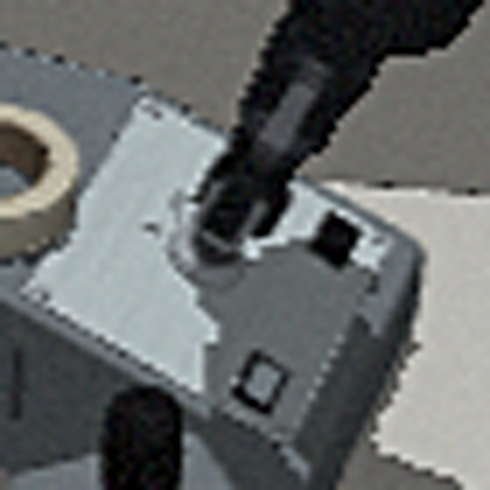

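Request:
apply_moves(
  rows=[
    [0,0,0,1.97,-0.57,-5.64,1],
    [0,0,0,1.97,-0.57,-5.64,1],
    [0,0,0,1.97,-0.57,-5.64,1],
    [0,0,0,1.97,-0.57,-5.64,1],
    [0,0,0,0,0,0,1],
  ],
)

```text
time: 11.9
ee_pos: [0.4557, -0.2417, 0.1055]
tcp_rot: [171.0, 18.1, 138.0]
wrist_force: [-4.5, -0.1, 4.6]
opening: 0.0094
```

Run:
```python
from st import *
o,R=st(); f=o['wrist_force'];print("tool-frame f",R.T@f, "t",R.T@o['torque'])
```

```text
11.9 [-30.7 -19.2 -30.2  59.5   5.3  10.7] [ 0.4557215  -0.24174496  0.10545959] z [ 0.33284728 -0.0898746  -0.93868804] y [0.62448276 0.76688642 0.14800847]
[-4.5 -0.1  4.6] [-0.149  1.115 -0.098] 0.009398673776564798
tool-frame f [ 1.67422458 -2.19491441 -5.79191988] t [ 0.84448142  0.74800369 -0.05813243]
```

Request:
apply_moves(
  rows=[
    [0,0,0,1.97,-0.57,-5.64,1],
    [0,0,0,1.97,-0.57,-5.64,1],
    [0,0,0,1.97,-0.57,-5.64,1],
    [0,0,0,1.97,-0.57,-5.64,1],
    [0,0,0,0,0,0,1],
  ],
)

```text
time: 12.52
ee_pos: [0.4552, -0.2421, 0.1053]
tcp_rot: [164.4, 13.2, 113.6]
wrist_force: [-8.3, -2.2, 6.5]
opening: 0.0094
```

Run:
```python
from st import *
o,R=st(); f=o['wrist_force'];print("tool-frame f",R.T@f, "t",R.T@o['torque'])
```

```text
12.525 [-30.7 -19.4 -30.4  59.4   5.2  34.8] [ 0.45523945 -0.2420617   0.10530278] z [ 0.33355321 -0.09334054 -0.93809904] y [0.85804085 0.44226935 0.26108183]
[-8.3 -2.2  6.5] [-0.438  1.748 -0.296] 0.00936867023530698
tool-frame f [-0.23227381 -6.44726343 -8.70263279] t [ 1.79831609  0.31969935 -0.03133404]
```

Request:
apply_moves(
  rows=[
    [-0.5,-0.2,0,1.97,-0.57,-5.64,1],
    [-0.5,-0.2,0,1.97,-0.57,-5.64,1],
    [0,0,0,1.97,-0.57,-5.64,1],
    [0,0,0,1.97,-0.57,-5.64,1],
    [0,0,0,0,0,0,1],
  ],
)

```text
time: 13.15
ee_pos: [0.4545, -0.2422, 0.105]
tcp_rot: [160.5, 6.0, 90.4]
wrist_force: [-5.1, -1.9, 2.0]
opening: 0.0097
```

Run:
```python
from st import *
o,R=st(); f=o['wrist_force'];print("tool-frame f",R.T@f, "t",R.T@o['torque'])
```

```text
13.15 [-30.7 -19.6 -30.6  59.2   5.1  58.7] [ 0.45447616 -0.24220234  0.10503393] z [ 0.33449696 -0.09581032 -0.93751382] y [0.94236555 0.04211175 0.33192436]
[-5.1 -1.9  2. ] [-0.472  1.324  0.224] 0.009679279864382068
tool-frame f [-2.08649605 -4.17506218 -3.42465067] t [ 1.29664942 -0.3148558  -0.49485325]
```

Request:
apply_moves(
  rows=[
    [0,0,0,0.5,-0.15,-1.4,1],
    [0,0,0,0,0,0,1],
    [0,0,0,0,0,0,1],
    [0,0,0,0,0,0,1],
    [0,0,0,0,0,0,1],
    [0,0,0,0,0,0,1],
    [0,0,0,0,0,0,1],
    [0,0,0,0,0,0,1],
    [0,0,0,0,0,0,1],
    [0,0,0,0,0,0,1],
    [0,0,0,0,0,0,1],
    [0,0,0,0,0,0,1],
    [0,0,0,0,0,0,1],
  ],
)

```text
time: 14.78
ee_pos: [0.4545, -0.2422, 0.1051]
tcp_rot: [160.4, 5.5, 89.1]
wrist_force: [-4.8, -2.5, 3.0]
opening: 0.0097
```

Run:
```python
from st import *
o,R=st(); f=o['wrist_force'];print("tool-frame f",R.T@f, "t",R.T@o['torque'])
b=camera("scene")
cv2.imwrite("pics/l7.png",cv2.resize(b[140:240,250:350,::-1],None,fx=5,fy=5,interpolation=2))
```

```text
14.775 [-30.7 -19.6 -30.6  59.2   5.1  60.1] [ 0.45448656 -0.24218896  0.10509344] z [ 0.33465404 -0.09589015 -0.9374496 ] y [0.94222084 0.01815904 0.33449984]
[-4.8 -2.5  3. ] [-0.539  1.389  0.52 ] 0.009719133835297027
tool-frame f [-2.83514168 -3.59774719 -4.23482105] t [ 1.32361853 -0.30817642 -0.80126999]
```

View pics/l7.png

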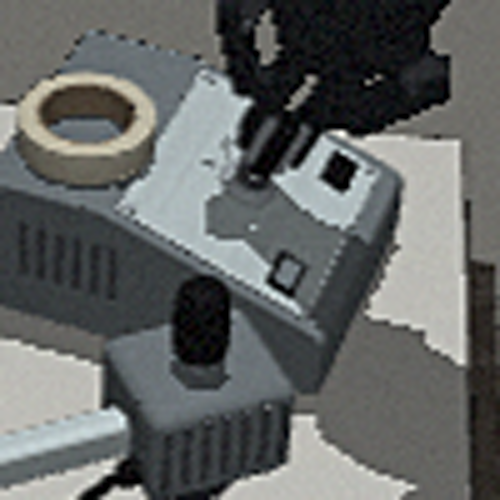

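Request:
apply_moves(
  rows=[
    [0,0,0,0,0,0,0.5],
    [0,0,0,0,0,0,0.5],
    [0,0,0,0,0,0,0.5],
    [0,0,0,0,0,0,0.5],
  ],
)

```text
time: 15.32
ee_pos: [0.455, -0.2418, 0.1053]
tcp_rot: [160.3, 5.4, 89.0]
wrist_force: [-0.4, -0.2, 1.3]
opening: 0.0423
```

Run:
```python
from st import *
o,R=st(); f=o['wrist_force'];print("tool-frame f",R.T@f, "t",R.T@o['torque'])
b=camera("scene")
cv2.imwrite("pics/l8.png",cv2.resize(b[140:240,250:350,::-1],None,fx=5,fy=5,interpolation=2))
```

```text
15.325 [-30.7 -19.6 -30.6  59.2   5.2  60.3] [ 0.45501941 -0.24175461  0.10525611] z [ 0.33595368 -0.09466647 -0.93710906] y [0.9417122  0.01506375 0.33608217]
[-0.4 -0.2  1.3] [0.112 0.268 0.013] 0.04228753462645575
tool-frame f [-0.2832405   0.04900433 -1.33866028] t [0.26793631 0.11387357 0.00042888]
```

View pics/l8.png

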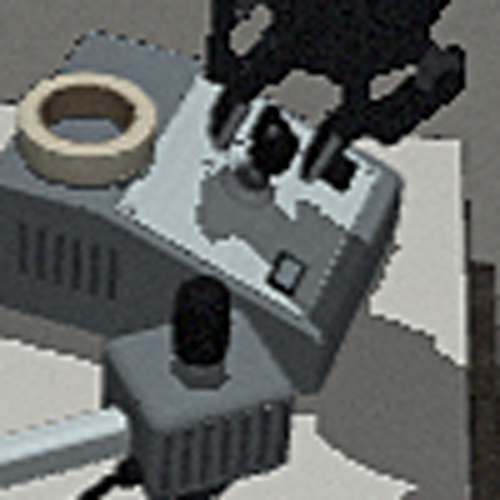

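Key clearly sprang back, standing free between the open jaws. Retreat along the key axis.

Request:
apply_moves(
  rows=[
    [-4,1,10,0,0,0,0.5],
    [-7,2,20,0,0,0,0.5],
    [-14,4,38,0,0,0,0.5],
    [-14,4,38,0,0,0,0.5],
    [-30,0,30,0,0,0,0.5],
    [-40,0,20,0,0,0,0.5],
    [-40,-40,0,0,0,0,0.5],
    [0,-40,0,0,0,0,0.5],
    [0,-40,0,0,0,0,0.5],
    [0,0,0,0,0,0,0.5],
  ],
)

```text
time: 16.62
ee_pos: [0.3053, -0.3525, 0.2612]
tcp_rot: [160.3, 5.4, 88.8]
wrist_force: [-0.2, -0.0, 0.0]
opening: 0.0423
```

Run:
```python
from st import *
st()
a=camera("top");b=camera("scene")
A=cv2.resize(a[150:300,140:400,::-1],None,fx=3,fy=3,interpolation=2);B=cv2.resize(b[140:340,180:340,::-1],None,fx=3.7,fy=3,interpolation=2)
cv2.imwrite("pics/f1.png",A);cv2.imwrite("pics/f2.png",B)
A=cv2.resize(a[228:272,322:362,::-1],None,fx=10,fy=10,interpolation=2)[:400]
B=cv2.resize(b[152:192,285:325,::-1],None,fx=10,fy=10,interpolation=2)
cv2.imwrite("pics/f3.png",cv2.convertScaleAbs(np.hstack([A,B]),alpha=1.5))
```

```text
16.625 [-56.6 -22.  -14.7  81.6  13.1  35.5] [ 0.30531429 -0.35253193  0.26119681] z [ 0.33508697 -0.09505711 -0.93737979] y [0.94196355 0.01212258 0.33549622]
[-0.2 -0.   0. ] [0.14  0.3   0.043] 0.04232095770776031
```

View pics/f1.png

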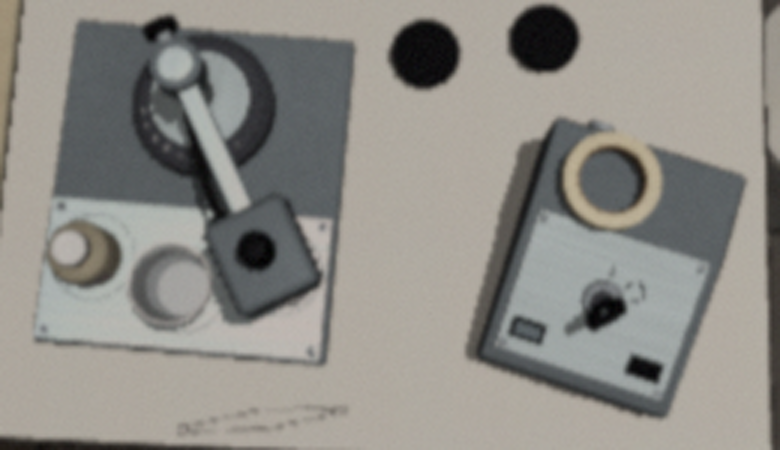

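View pics/f2.png

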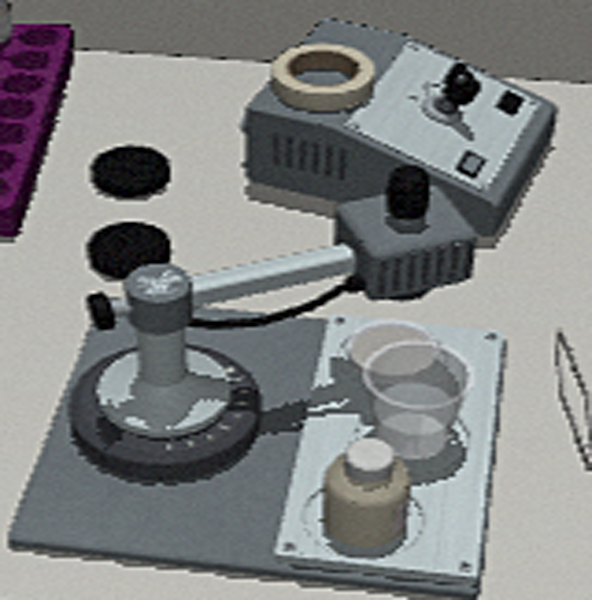

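View pics/f3.png

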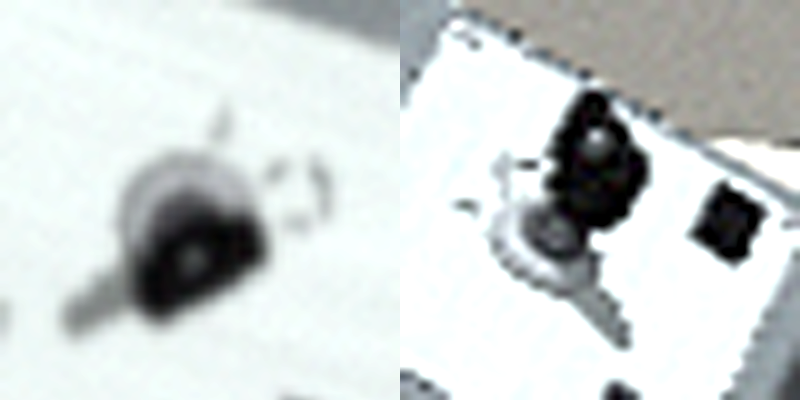

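Run:
```python
from workcell import *
print(job_done())
```

```text
the job is handed in; nothing more can be done
None
```

The job is done and handed in at about 16.7 s: the lamp stands above the dish, the arc has been struck, and the key is back at run.

- **Lamp:** The dish was in the +30° recess, on the robot's right. I swung the lamp by its handle from −75° through 105° and let go. From the top picture the lamp arm measures about 28.5°. That is 1.5° short of the +30° click, within measuring error and far from the next clicks at 15° and 45°. The lamp did not move between that picture and the last one.
- **Key:** I turned it clockwise about 73° until it met the firm stop, where the wrist felt 0.5 to 0.8 N m against the spring's 0.07. I held it there for about 1.5 s and opened the jaws. In the last top picture the bow stands about 59° from the image vertical; run should look like 56°, and start like 88°.
- **Rest of the scene:** In the last pictures the dish, cup, bottle and tape roll look to be where they were. The arm is clear of everything and the wrist force reads about zero.
- **Disagreement:** After the swing, the handle's position from the top picture alone differed by about 4–5 mm from the gripped position. That is more than the stated 2 mm calibration, but too little to confuse one click with another.

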